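# Cover the pot, then hold the valve ball ready over the filling valve

## Robot

A 6-joint arm with a two-finger parallel gripper is mounted at the origin on the work surface. World frame = base frame: x ahead of the robot, y to its left, z up, the work surface at z = 0. Lengths are in m, angles in rad, forces in N, time in s.
With the tool pointing down it reaches from about 0.3 to 0.875 m from the base axis. Payload 6.4 kg.
Tool frame: the origin (TCP) lies on the centre line of the jaws, within the pads' length; the fingertips stand 22 mm ahead of it and the grasp point (between the pads) lies 3 mm ahead of it; z points along the fingers, y is the line along which they close (so a half turn about z gives the same grasp; the last joint's range is limited). The gripper opens to 85 mm and grips with 20 to 120 N. Pads are 22 mm wide; open, the fingers measure 114 mm over their backs; the gripper's body (76 mm by 85 mm) begins 54 mm behind the grasp point. The pads swing forward as they close: fully open they stand 13 mm farther back than shut.
Start: joints at [-1.4, 0.181, 1.607, -0, 1.354, -0.206], TCP at [0.212, -0.535, 0.253] pointing down, gripper open.
Joint ranges: [-2.99, 2.99], [-0.89, 2.07], [0.3, 2.58], [-1.14, 4.28], [0, 2.63], [-3.12, 3.12]. Speed limits (rad/s): [2.57, 2.57, 3.01, 3.14, 3.14, 3.14].

## Interface

Orientations are given as a 3x3 rotation matrix whose columns are the frame's x, y, z axes.
In Python, from station import get_obs, camera, sign_off gives the robot as it stands. The module is installed in compiled form; this text tells all that it offers.
- The arm moves only by the shell command python3 -m handwheel 'ROWS' [FORCE]. ROWS is JSON, a list of rows, each an object with "jaw": the opening, from 0 (shut) to 1 (fully open); "slide": the shift along the world's x, y, z in m, a list of three; "turn": the turn about the world's z in degrees. A call has 1 to 5 rows; each row is the pose to reach, as a shift and turn from the pose commanded when the call began; what a row does not reach only later rows make up. A row lasts 1/8 s, in which the tool goes at most 62.5 mm and 10.7 degrees, less where a joint would pass 70% of its speed; a pose out of reach is approached as far as the arm can. A call with a gripper value outside its range is refused whole. The fingers move at their own pace and stop on an object; FORCE is the grip in N (left out, the last holds). Time passes only in rows, so rows that repeat a pose let the fingers close. It gives the time, the measured TCP pose, the force, the opening and the grip force at its end, in the units of the state.
- get_obs(): the state, without advancing time (a new reading comes with each control period).
- camera(name): name is "side" or "top" or "wrist"; returns a dict with "color" (384x512x3 uint8, blue, green, red), "fovy" (degrees; the focal length in pixels is half the picture's height over the tangent of half this angle, whatever the lens; pixels are square), "cx", "cy" (the principal point, pixels), "R" (3x3) and "t" (3): a world point X has camera coordinates R X + t; the wrist camera has in their place "mount" (4x4, takes a point from camera to tool coordinates, whose origin is the TCP and whose axes are the flange's). Camera axes: x right, y down, z forward; pixel columns grow to the right and rows downward; lengths in m; the calibration is good to about 2 mm. A picture is of the moment at which its call begins: read the wrist's pose just before it. There is no depth.
- sign_off(): hands the job in; it is judged then, once.
The state is a dict: "time": time; "joint_positions": joint angles; "dq": joint speeds; "joint_efforts": joint torques, N m; "ee_pos": TCP position; "eef_rot": TCP orientation; "force": force on the tool from outside, world axes, zero at the start; "wrist_torque": the same for the moment, N m; "width": finger opening in m; "grip_force": force on a finger pad.
Only numpy, scipy, OpenCV 4.12 (cv2) and the standard library are available. Lean on these libraries where they do the work, as an engineer would, in place of code of your own. Each camera call takes 0.05 s, during which the arm holds its last target. There are 200 camera calls.

## Task

The steel ball of the filling valve is to be presented for fitting, so first put the loose lid on the open pot so that nothing can drop in: fully seated, level and let go. Then take up the blue tray with the orange handle and carry it, never tipping the ball out of its white pocket, to the brass valve body, and finish while still holding the tray in the gripper, level and motionless, with the pocket centred over the valve's open mouth and the tray's underside about 5 cm clear above it. Do not push the pot out of its place, and leave the bottles and the label roll alone.

Things in the scene. Friction and masses are not known exactly. Their poses are not given: they have to be found in the camera images.
- pot: Loose open stainless pot with a green band, a round cylinder 90 mm across outside, 82 mm inside, 70 mm high, about 0.8 kg. Origin: centre of its underside, on the table; z up.
- pot_rim (a point): Centre of the pot's mouth, in the plane of the rim, 70 mm above the pot's underside.
- lid: Loose aluminium lid, 150 g, starts plug down on the table. From below: plug 10 mm deep (68 to 74 mm across, goes inside the pot), disc 96 mm across, 4 mm thick (rests on the rim), black round knob 22 mm across, 30 mm tall. Origin: centre of the plug's underside, z up; disc top at 14 mm, knob top at 44 mm. Seated: origin on the pot's axis 10 mm below the rim.
- valve: Filling valve, fixed to the table, a dark flange 84 mm across and 12 mm thick on the table with an upright brass tube 46 mm across, open at the top, 80 mm high in all. Origin: centre of its underside; z up.
- valve_mouth (a point): Centre of the valve tube's open mouth, 80 mm above the table.
- tray: Loose blue tray, 150 (x) by 80 (y) mm, 5 mm floor, 12 mm border, 0.28 kg, roughly balanced. In the middle an orange upright handle: a flat fin 14 mm thick (y), 30 mm wide (x), its top 75 mm above the underside. White pocket ring with the ball on the +x half, a fixed brass weight (28 mm across, 12 mm high) on the -x half. Origin: centre of the underside, under the handle; z up.
- tray_pocket (a point): Centre of the resting ball in the white pocket: 48 mm along the tray's +x from its origin, 17.5 mm above its underside. The pocket is 28 mm across inside with a flat floor and a rim only 4 mm high, so the 25 mm ball lies loose in it and can wander about 5 mm; tipped steeply or jerked it rolls out.
- ball_center (a point): Centre of the loose polished steel ball, 25 mm across, 64 g, lying in the tray's pocket.
- bottle_a: Bystander: standing green glass bottle with black cap, 60 mm across, 200 mm tall, on the robot's left. Origin: centre of its underside.
- bottle_b: Bystander: bottle like the other, on the robot's right. Origin: centre of its underside.
- label_roll: Bystander: yellow and green label roll standing on end, 68 mm across, 50 mm high, beyond the pot and valve. Origin: centre of its underside.
There are look-alikes about, which are no part of the job. What is shaped like the pot but purple is not meant.

How it is judged:
By the outcome, as a careful person would: the job done as asked, in the order asked, and still so for the second after the job is handed in, while the arm keeps its last pose, push and grip.
It also fails if it takes over 64 s, if anything falls off the work surface, if the arm or the gripper's body presses on something with over 40 N, if the wrist force passes 120 N, or if a joint passes its speed limit or range.

## Working session

There is one attempt and no reset: what is moved stays moved. The work goes in short steps, Python scripts to look and compute and a shell command to move; the robot and the scene stay as the last step left them, time stands still between calls to the robot, and variables do not carry over. Pictures are saved under pics/ and viewed, at most 10 in all, crops included, and the job is handed in when it is done.

```bash
mkdir -p pics
cat > h.py <<'E'
import numpy as np, cv2
from station import get_obs, camera, sign_off
def snap(n,f=None):
    o=get_obs(); c=camera(n); c['o']=o
    if f: cv2.imwrite('pics/'+f,c['color'])
    return c
def ext(c):
    if 'R' in c: R=np.array(c['R']);t=np.array(c['t']); return R,t
    M=np.array(c['mount']);Rw=np.array(c['o']['eef_rot']);p=np.array(c['o']['ee_pos'])
    Rc=Rw@M[:3,:3];o=Rw@M[:3,3]+p
    return Rc.T,-Rc.T@o
def ray(c,u,v):
    R,t=ext(c);f=c['color'].shape[0]/2/np.tan(np.radians(c['fovy'])/2)
    d=R.T@np.array([(u-c['cx'])/f,(v-c['cy'])/f,1]);return -R.T@t,d
def onz(c,u,v,z):
    o,d=ray(c,u,v);return o+d*(z-o[2])/d[2]
def proj(c,X):
    R,t=ext(c);f=c['color'].shape[0]/2/np.tan(np.radians(c['fovy'])/2)
    q=R@np.array(X)+t;return f*q[0]/q[2]+c['cx'],f*q[1]/q[2]+c['cy']
E
python3 - <<'E'
from h import *
a=snap('top','t0.png');b=snap('side','s0.png');
for c in(a,b):
    R,t=ext(c);print(-R.T@t,R[2],c['fovy'],c['cx'],c['cy'])
print(get_obs()['time'])
E
```

```text
[0.39256873 0.03244843 1.312178  ] [ 0.19130745 -0.00756561 -0.981501  ] 45.41208611119862 260.04636051205523 195.31165109658951
[0.4374469  0.97343547 0.66667694] [ 0.16784795 -0.84987643 -0.49953691] 46.037684880598555 256.6192939387343 186.5138322941294
0.1
```

View pics/t0.png

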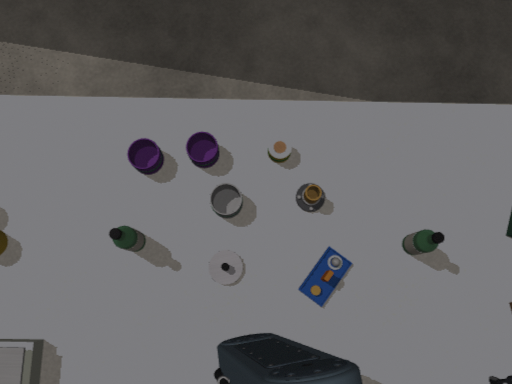

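View pics/s0.png

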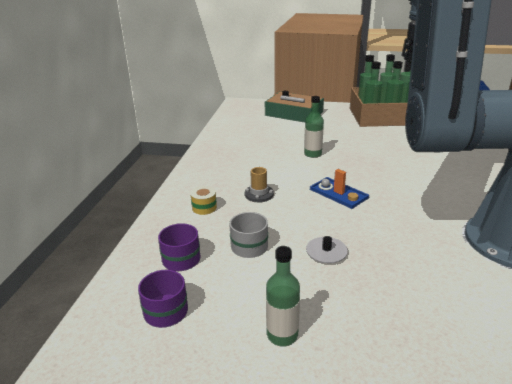

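The top view shows the steel pot with green band at (227,200), the lid at (226,267), the valve at (312,195) and the tray at (326,277) with its ball at (335,262). In the side view they are at (249,235), (327,250), (259,183) and (340,190).

Candidates for the pot in the top view: steel (227,200), purple (203,150), purple (146,156). I choose the steel one and check it in a crop.

Run:
```python
from h import *
a=snap('top');im=a['color']
cv2.imwrite('pics/crop.png',cv2.resize(im[165:315,190:370],None,fx=4,fy=4,interpolation=cv2.INTER_CUBIC))
hsv=cv2.cvtColor(im,cv2.COLOR_BGR2HSV)
def blobs(m,nm,z,mn=15):
    n,l,s,c=cv2.connectedComponentsWithStats(m.astype(np.uint8))
    for i in range(1,n):
        if s[i,4]>=mn and 190<c[i][0]<370 and 165<c[i][1]<315: print(nm,s[i],c[i].round(1),onz(a,*c[i],z).round(4))
H,S,V=cv2.split(hsv)
blobs((H>5)&(H<20)&(S>150)&(V>90),'orange',.075,6)
blobs((H>100)&(H<130)&(S>140)&(V>50),'blue',.0)
blobs((V<60),'dark',.044,8)
m=((H>100)&(H<130)&(S>140)&(V>50)).astype(np.uint8);m[:165]=0;m[315:]=0
r=cv2.minAreaRect(cv2.findNonZero(m));print(r)
for p in cv2.boxPoints(r):print(onz(a,*p,.012).round(4))
```

```text
orange [305 185  10  15  28] [308.4 192.3] [ 0.6444 -0.1101  0.075 ]
orange [315 197   4   3   9] [316.3 198. ] [ 0.6287 -0.1318  0.075 ]
orange [324 271   9  10  52] [328.1 275.2] [ 0.42   -0.1612  0.075 ]
orange [312 286   7   4  14] [315.1 287.4] [ 0.3879 -0.1262  0.075 ]
orange [313 290   7   3   9] [316.1 290.8] [ 0.379  -0.1289  0.075 ]
blue [ 299  247   53   59 1071] [323.6 277.5] [ 0.4153 -0.1601  0.    ]
dark [212 184  28  20 135] [222.9 189.9] [0.6535 0.1275 0.044 ]
dark [297 184  11  11  46] [301.6 189. ] [ 0.6598 -0.0944  0.044 ]
dark [309 187  10   8  37] [314.2 189.1] [ 0.6602 -0.1303  0.044 ]
dark [304 194  14  10  38] [309.1 200. ] [ 0.6286 -0.1155  0.044 ]
dark [297 197  27  15 184] [309.8 204.6] [ 0.6154 -0.1174  0.044 ]
dark [216 204  26  14  74] [230.6 213.5] [0.5868 0.1043 0.044 ]
dark [222 263   8   8  50] [225.2 266.5] [0.4402 0.1151 0.044 ]
dark [321 279   6   3   9] [323.3 280. ] [ 0.4077 -0.1529  0.044 ]
((324.7702941894531, 276.12164306640625), (28.364425659179688, 52.77642822265625), 35.53767776489258)
[ 0.3815 -0.0865  0.012 ]
[ 0.5018 -0.1736  0.012 ]
[ 0.4566 -0.2379  0.012 ]
[ 0.3378 -0.1502  0.012 ]
```

View pics/crop.png

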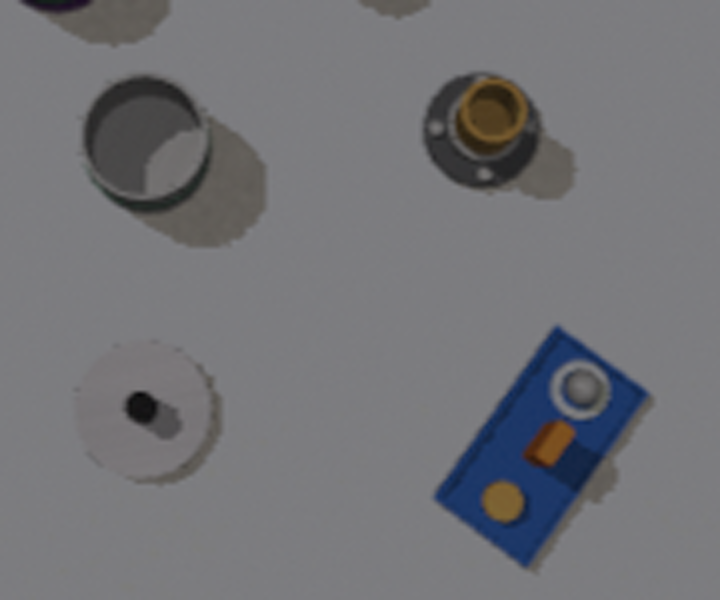

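Run:
```python
from h import *
a=snap('top');b=snap('side')
for n,u,v,z in [('pot',226.8,199.5,.07),('valve',313.5,193,.08),('lid',226,267.7,.014),('knob',225.3,266.8,.044),('ball',335.8,262.2,.0175),('weight',315.8,290.3,.017)]:
    X=onz(a,u,v,z);print(n,X.round(4),'side px',np.round(proj(b,X),1))
o=get_obs();print(o['eef_rot'],o['ee_pos'],o['width'],o['force'])
H,S,V=cv2.split(cv2.cvtColor(b['color'],cv2.COLOR_BGR2HSV))
n,l,s,c=cv2.connectedComponentsWithStats(((V<60)).astype(np.uint8)[225:265,300:350])
print(s,c+[300,225])
```

```text
pot [0.6215 0.1142 0.07  ] side px [251.4 219.9]
valve [ 0.6416 -0.1235  0.08  ] side px [260.6 168.8]
lid [0.438  0.1147 0.014 ] side px [328.9 246.8]
knob [0.4393 0.1147 0.044 ] side px [329.1 236.3]
ball [ 0.4576 -0.1923  0.0175] side px [327.2 181.2]
weight [ 0.3797 -0.1356  0.017 ] side px [354.4 193.3]
[[ 9.29851931e-01  3.67933915e-01 -1.42475334e-04]
 [ 3.67933902e-01 -9.29851578e-01  8.28934116e-04]
 [ 1.72512061e-04 -8.23207494e-04 -9.99999646e-01]] [ 0.2115545  -0.5344171   0.25285294] 0.08548747892444918 [-0.70463054 -0.32630943  0.5709449 ]
[[   0    0   50   40 1893]
 [  23   12    9   14  107]] [[324.36080296 244.56154253]
 [326.96261682 243.41121495]]
```

The crop shows the grey steel pot with its rim centre at (147,138), so at (227,199.5) in the picture, which confirms the choice. The lid knob is at (141,407), the valve mouth at (494,112) and the ball at (582,388), in the tray's upper right half. I'm moving above the lid and turning to the tray's yaw on the way.

```bash
python3 -m handwheel '[{"jaw":1,"slide":[0.02,0.06,-0.01],"turn":-10},{"jaw":1,"slide":[0.04,0.12,-0.02],"turn":-20},{"jaw":1,"slide":[0.06,0.18,-0.03],"turn":-30},{"jaw":1,"slide":[0.08,0.24,-0.03],"turn":-40},{"jaw":1,"slide":[0.10,0.30,-0.03],"turn":-50}]' 40
python3 -c "
from h import *
o=get_obs();print(o['ee_pos'],o['eef_rot'][0],o['joint_positions'],o['time'])"
```

```text
time: 0.88
ee_pos: [0.3085, -0.2436, 0.2232]
eef_rot: [[0.883, -0.469, 0.0], [-0.469, -0.883, 0.0], [0.0, -0.0, -1.0]]
force: [1.5, 0.0, 0.4]
width: 0.0853
grip_force: 0.0
[ 0.30846871 -0.24355457  0.22317425] [ 8.83379918e-01 -4.68657516e-01  2.31641330e-04] [-9.72981443e-01 -2.24885599e-01  2.06749217e+00  3.09475656e-04
  1.29901234e+00  1.08550229e+00] 0.875
```

```bash
python3 -m handwheel '[{"jaw":1,"slide":[0.02,0.06,0],"turn":-3},{"jaw":1,"slide":[0.04,0.11,0],"turn":-5},{"jaw":1,"slide":[0.06,0.17,0],"turn":-7},{"jaw":1,"slide":[0.08,0.22,0],"turn":-7},{"jaw":1,"slide":[0.1,0.275,0],"turn":-7}]'
python3 -m handwheel '[{"jaw":1,"slide":[0.015,0.04,0],"turn":0},{"jaw":1,"slide":[0.027,0.074,0],"turn":0},{"jaw":1,"slide":[0.027,0.074,0],"turn":0},{"jaw":1,"slide":[0.027,0.074,0],"turn":0}]'
python3 - <<'E'
from h import *
c=snap('wrist','w1.png')
for X in [(.4393,.1147,.044),(.438,.1147,.014),(.6215,.1142,.07),(.6416,-.1235,.08)]:print(np.round(proj(c,X),1))
o=c['o'];print(o['ee_pos'],o['eef_rot'][0],o['joint_positions'])
E
```

```text
time: 1.5
ee_pos: [0.4089, 0.0312, 0.2238]
eef_rot: [[0.823, -0.568, 0.002], [-0.568, -0.823, -0.001], [0.002, -0.0, -1.0]]
force: [1.9, -0.9, -0.7]
width: 0.0855
grip_force: 0.0
time: 2.0
ee_pos: [0.435, 0.1031, 0.2232]
eef_rot: [[0.823, -0.567, -0.001], [-0.567, -0.823, -0.0], [-0.0, 0.001, -1.0]]
force: [0.2, -0.0, -0.2]
width: 0.0856
grip_force: 0.0
[239.6 185.1]
[241.1 180.4]
[121.2  27.4]
[ 348.5 -218.8]
[0.43498358 0.10308593 0.22317309] [ 8.23414217e-01 -5.67440427e-01 -6.23627575e-04] [-3.36673631e-02 -8.37574553e-02  1.94655782e+00 -4.58887567e-04
  1.27940150e+00  2.14065522e+00]
```

View pics/w1.png

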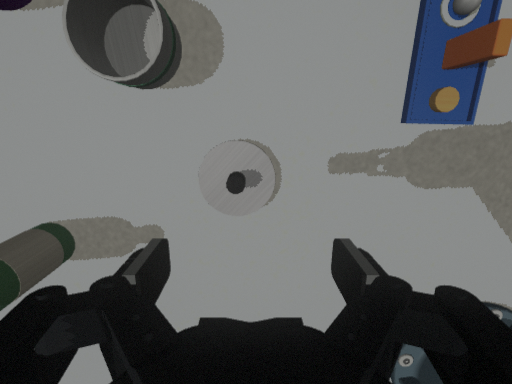

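The wrist view shows the lid with its knob at (236,182), the pot's rim centred at about (114,27), and the tray at upper right with the handle at (477,46). Measuring them from here.

Run:
```python
from h import *
c=snap('wrist');im=c['color'];H,S,V=cv2.split(cv2.cvtColor(im,cv2.COLOR_BGR2HSV))
n,l,s,ce=cv2.connectedComponentsWithStats((V<60).astype(np.uint8)[160:210,205:270])
i=1+s[1:,4].argmax();k=ce[i]+[205,160];print('knob',s[i],k,onz(c,*k,.042))
m=((V>118)&(S<40)).astype(np.uint8);m[:135]=0;m[220:]=0;m[:,:190]=0;m[:,285:]=0
r=cv2.minEnclosingCircle(cv2.findNonZero(cv2.morphologyEx(m,cv2.MORPH_OPEN,np.ones((5,5)))));print('disc',r,onz(c,*r[0],.014))
a=onz(c,404,123,.0);print('corner',a,onz(c,473,123,0),onz(c,423,0,.0))
# pot rim: fit circle of points on plane .07
P=np.array([onz(c,u,v,.07)[:2] for u,v in [(66,20),(75,52),(95,73),(125,81),(150,68),(161,48),(158,15)]])
A=np.c_[2*P,np.ones(len(P))];q=np.linalg.lstsq(A,(P**2).sum(1),rcond=None)[0];print('pot',q[:2],np.sqrt(q[2]+q[:2]@q[:2]))
```

```text
knob [ 21  12  19  22 324] [235.44753086 182.5617284 ] [0.4441433  0.11684594 0.042     ]
disc ((237.0, 177.0), 63.031837463378906) [0.44444064 0.11604691 0.014     ]
corner [ 0.38136573 -0.08858803  0.        ] [ 0.33343411 -0.15807555  0.        ] [ 0.48773504 -0.16331658  0.        ]
pot [0.62331058 0.12015357] 0.042195724579562985
```

```bash
python3 -m handwheel '[{"jaw":1,"slide":[0.008,0.013,-0.05],"turn":0},{"jaw":1,"slide":[0.008,0.013,-0.10],"turn":0},{"jaw":1,"slide":[0.008,0.013,-0.10],"turn":0},{"jaw":1,"slide":[0.008,0.013,-0.10],"turn":0}]'
python3 - <<'E'
from h import *
c=snap('wrist','w2.png');im=c['color'];V=im.max(2)
print(c['o']['ee_pos'],np.round(proj(c,(.444,.1165,.044)),1))
E
```

```text
time: 2.6
ee_pos: [0.4444, 0.1157, 0.125]
eef_rot: [[0.822, -0.569, 0.002], [-0.569, -0.822, -0.0], [0.002, -0.001, -1.0]]
force: [1.1, -0.4, 0.2]
width: 0.0854
grip_force: 0.0
[0.44435288 0.11574257 0.1249934 ] [250.  211.4]
```

View pics/w2.png

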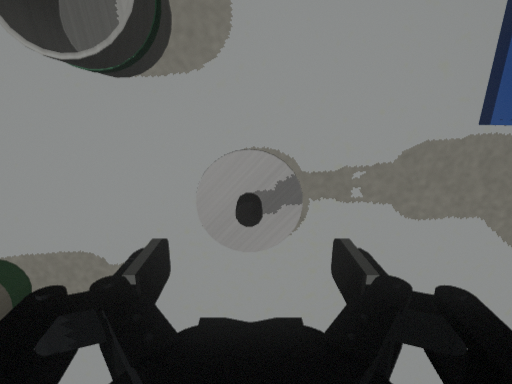

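The knob is at (249,210) and the prediction was (250,211), so it is centred. Descending and gripping.

```bash
python3 -m handwheel '[{"jaw":1,"slide":[0,0.001,-0.04],"turn":0},{"jaw":1,"slide":[0,0.001,-0.07],"turn":0},{"jaw":1,"slide":[0,0.001,-0.082],"turn":0},{"jaw":1,"slide":[0,0.001,-0.082],"turn":0},{"jaw":0.1,"slide":[0,0.001,-0.082],"turn":0}]' 40
python3 -m handwheel '[{"jaw":0,"slide":[0,0,0],"turn":0},{"jaw":0,"slide":[0,0,0],"turn":0},{"jaw":0,"slide":[0,0,0],"turn":0},{"jaw":0,"slide":[0,0,0],"turn":0},{"jaw":0,"slide":[0,0,0],"turn":0}]' 40
```

```text
time: 3.28
ee_pos: [0.4447, 0.1174, 0.0429]
eef_rot: [[0.823, -0.568, 0.003], [-0.568, -0.823, 0.0], [0.002, -0.002, -1.0]]
force: [-0.8, 0.2, 0.3]
width: 0.0699
grip_force: 0.0
time: 3.9
ee_pos: [0.4437, 0.1174, 0.042]
eef_rot: [[0.823, -0.568, 0.001], [-0.568, -0.823, -0.0], [0.001, -0.0, -1.0]]
force: [-1.7, -0.8, 5.8]
width: 0.0205
grip_force: 38.9
```

```bash
python3 -m handwheel '[{"jaw":0,"slide":[0,0,0.03],"turn":0},{"jaw":0,"slide":[0,0,0.08],"turn":0},{"jaw":0,"slide":[0.03,0,0.11],"turn":0},{"jaw":0,"slide":[0.08,0,0.11],"turn":0},{"jaw":0,"slide":[0.12,0,0.11],"turn":0}]'
python3 -m handwheel '[{"jaw":0,"slide":[0.03,0,0],"turn":0},{"jaw":0,"slide":[0.05,0,0],"turn":0},{"jaw":0,"slide":[0.055,0,0],"turn":0},{"jaw":0,"slide":[0.055,0,0],"turn":0},{"jaw":0,"slide":[0.055,0,0],"turn":0}]'
python3 - <<'E'
from h import *
c=snap('wrist','w3.png');a=snap('top');b=snap('side')
x=cv2.resize(a['color'][140:240,170:290],None,fx=4,fy=4,interpolation=cv2.INTER_CUBIC)
y=cv2.resize(b['color'][140:300,180:330],None,fx=2.5,fy=2.5,interpolation=cv2.INTER_CUBIC)
w=c['color'][:, :]
print(x.shape,y.shape)
cv2.imwrite('pics/tb3.png',np.hstack([cv2.resize(w,(420,315)),y[:315]]))
E
```

```text
time: 4.53
ee_pos: [0.565, 0.1174, 0.152]
eef_rot: [[0.823, -0.568, 0.001], [-0.568, -0.823, -0.0], [0.001, -0.001, -1.0]]
force: [0.0, 0.4, -1.5]
width: 0.0205
grip_force: 39.7
time: 5.15
ee_pos: [0.6173, 0.1175, 0.1511]
eef_rot: [[0.823, -0.568, -0.001], [-0.568, -0.823, 0.0], [-0.001, 0.001, -1.0]]
force: [-1.1, 0.2, -1.1]
width: 0.0205
grip_force: 39.7
(400, 480, 3) (400, 375, 3)
```

View pics/tb3.png

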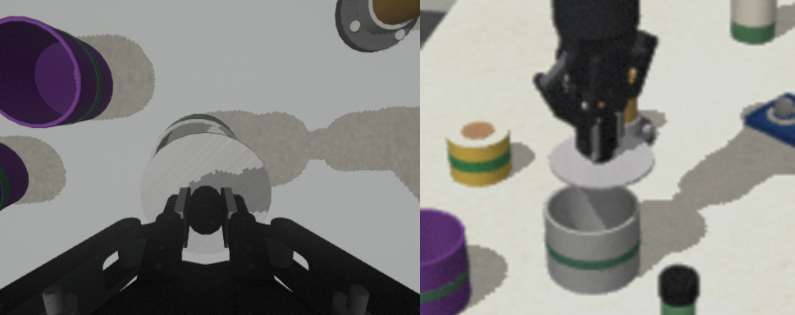

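Run:
```python
from h import *
b=snap('side');im=b['color']
p=proj(b,(.6173,.1175,.121));d=np.array([252.4,204.2])-p;print(p,d)
# pot rim extents and green band in side
H,S,V=cv2.split(cv2.cvtColor(im,cv2.COLOR_BGR2HSV))
m=((H>60)&(H<95)&(S>60)).astype(np.uint8)[235:260,220:275]
n,l,s,c=cv2.connectedComponentsWithStats(m);print(s[1:]+[220,235,0,0,0])
for bias in (d,d*0):
    print(onz(b,249-bias[0],222.8-bias[1],.07))
# row profile across the rim & lid
g=cv2.cvtColor(im,cv2.COLOR_BGR2GRAY).astype(int)
print(g[204,225:280]);print(g[225,222:275]);print(g[240,222:275]);print('col',g[190:250,249])
```

```text
(np.float64(252.31464581146344), np.float64(202.3335243317917)) [0.08535419 1.86647567]
[[232 239  35   9  93]]
[0.62629534 0.11922417 0.07      ]
[0.62458584 0.1267071  0.07      ]
[195 212 213 213 213 212 205 188 183 183 182 182 179 180 180 183 184 183
 183 184 182 177 170 134 104  63  48  40  47  70  96 158 172 177 178 177
 180 179 179 180 179 183 181 180 182 182 182 181 176 208 215 215 214 215
 215]
[215 213 214 215 216 215 210 171 165 127  88  82  84  85  86  88  86  90
  99 104 108 111 113 114 118 121 124 124 105  95  94  90  91  89  90  89
  88  85  86  82  79  77  78  92 100 101 132 138 138 137 138 139 138]
[213 211 214 216 215 214 213 211 163  98  75  82 110 122 126 129 129 132
 130 130 132 133 130 131 130 129 126 122 120 119 120 117 116 113 112 106
 104 101  98  94  88  78  58  54  61  84 127 136 138 136 139 139 135]
col [ 61  79  79  78  77  80  78  82  82 103 110 111 112 111 104 132 176 180
 178 177 178 177 176 176 159 124  97  93  94  93  92  90  98 102 119 124
 125 127 125 123 122 124 132 161 131 129 126 129 127 125 122 123 123 122
  96  77  73  80 121 124]
```

```bash
python3 -m handwheel '[{"jaw":0,"slide":[0.008,0.0015,0],"turn":0},{"jaw":0,"slide":[0.008,0.0015,-0.015],"turn":0},{"jaw":0,"slide":[0.008,0.0015,-0.03],"turn":0},{"jaw":0,"slide":[0.008,0.0015,-0.038],"turn":0},{"jaw":0,"slide":[0.008,0.0015,-0.042],"turn":0}]'
python3 -m handwheel '[{"jaw":0,"slide":[0,0,-0.003],"turn":0},{"jaw":0,"slide":[0,0,-0.005],"turn":0},{"jaw":0,"slide":[0,0,-0.006],"turn":0},{"jaw":0,"slide":[0,0,-0.006],"turn":0}]'
```

```text
time: 5.98
ee_pos: [0.6256, 0.1189, 0.108]
eef_rot: [[0.823, -0.568, -0.002], [-0.568, -0.823, -0.0], [-0.002, 0.001, -1.0]]
force: [0.2, -0.9, -2.0]
width: 0.0206
grip_force: 39.7
time: 6.48
ee_pos: [0.6264, 0.1189, 0.1036]
eef_rot: [[0.823, -0.568, 0.0], [-0.568, -0.823, 0.0], [0.0, -0.0, -1.0]]
force: [-0.2, 0.4, -1.8]
width: 0.0204
grip_force: 39.7
```

```bash
python3 -m handwheel '[{"jaw":0,"slide":[0,0,-0.001],"turn":0},{"jaw":0,"slide":[0,0,-0.002],"turn":0},{"jaw":0,"slide":[0,0,-0.002],"turn":0},{"jaw":0,"slide":[0,0,-0.002],"turn":0}]'
python3 - <<'E'
from h import *
b=snap('side');cv2.imwrite('pics/s4.png',cv2.resize(b['color'][170:270,200:310],None,fx=5,fy=5,interpolation=cv2.INTER_CUBIC))
E
```

```text
time: 6.98
ee_pos: [0.6265, 0.1189, 0.102]
eef_rot: [[0.823, -0.568, 0.0], [-0.568, -0.823, -0.0], [0.0, -0.0, -1.0]]
force: [-3.5, -0.8, 5.4]
width: 0.0205
grip_force: 40.2
```

View pics/s4.png

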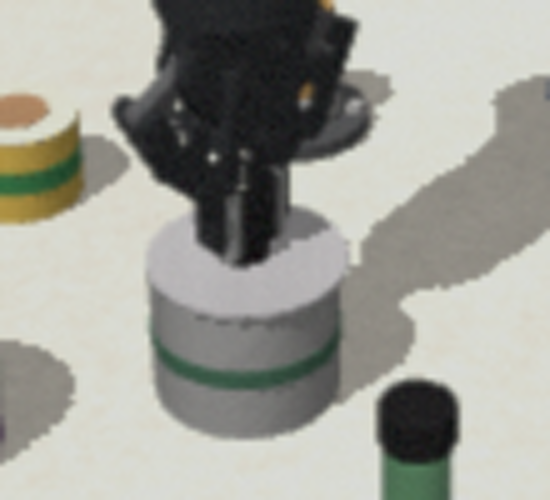

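The picture shows the lid's disc at (247,260) resting level on the rim, and the wrist now reads a contact of about 5 N, so it is seated. Letting go and rising.

```bash
python3 -m handwheel '[{"jaw":0.6,"slide":[0,0,0],"turn":0},{"jaw":0.6,"slide":[0,0,0],"turn":0},{"jaw":0.6,"slide":[0,0,0],"turn":0},{"jaw":0.6,"slide":[0,0,0.015],"turn":0},{"jaw":0.6,"slide":[0,0,0.05],"turn":0}]'
python3 -m handwheel '[{"jaw":1,"slide":[0,0,0.05],"turn":0},{"jaw":1,"slide":[-0.035,-0.045,0.08],"turn":0},{"jaw":1,"slide":[-0.07,-0.09,0.08],"turn":0},{"jaw":1,"slide":[-0.105,-0.135,0.08],"turn":0},{"jaw":1,"slide":[-0.14,-0.18,0.08],"turn":0}]'
python3 -m handwheel '[{"jaw":1,"slide":[-0.035,-0.045,0],"turn":0},{"jaw":1,"slide":[-0.06,-0.08,0],"turn":0},{"jaw":1,"slide":[-0.06,-0.08,0],"turn":0},{"jaw":1,"slide":[-0.06,-0.08,0],"turn":0}]'
python3 - <<'E'
from h import *
c=snap('wrist');b=snap('side');a=snap('top')
print(c['o']['ee_pos'],c['o']['eef_rot'][0],c['o']['joint_positions'])
s=cv2.resize(b['color'][190:260,210:290],(280,245),interpolation=cv2.INTER_CUBIC)
t=cv2.resize(a['color'][165:235,187:267],(280,245),interpolation=cv2.INTER_CUBIC)
o=np.zeros((490,792,3),np.uint8);o[:384,:512]=c['color'];o[:245,512:]=s;o[245:,512:]=t
cv2.imwrite('pics/w5.png',o)
E
```

```text
time: 7.65
ee_pos: [0.6251, 0.1188, 0.1508]
eef_rot: [[0.823, -0.568, -0.004], [-0.568, -0.823, -0.0], [-0.003, 0.002, -1.0]]
force: [0.6, 0.1, -0.5]
width: 0.0514
grip_force: 0.0
time: 8.28
ee_pos: [0.4855, -0.0624, 0.2328]
eef_rot: [[0.823, -0.568, 0.002], [-0.568, -0.823, -0.001], [0.002, -0.0, -1.0]]
force: [-0.1, -0.5, 0.5]
width: 0.0851
grip_force: 0.0
time: 8.78
ee_pos: [0.4268, -0.1411, 0.2323]
eef_rot: [[0.823, -0.569, 0.002], [-0.569, -0.823, -0.0], [0.002, -0.001, -1.0]]
force: [-0.5, 0.1, -0.5]
width: 0.0854
grip_force: 0.0
[ 0.42675306 -0.14111787  0.23226387] [ 0.82266863 -0.56851904  0.00155715] [-5.84876443e-01 -8.98070698e-02  1.93279211e+00  5.16047760e-04
  1.29706905e+00  1.59048581e+00]
```

View pics/w5.png

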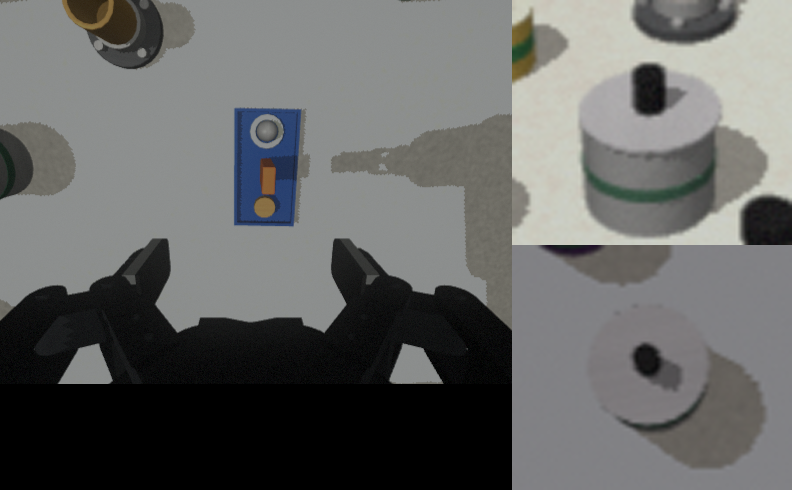

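The lid sits level on the pot and is released. In the wrist view the tray's handle top is at (268,180), the ball at (267,130) and the weight at (264,207). Measuring the tray's axis and the valve mouth.

Run:
```python
from h import *
c=snap('wrist');im=c['color'];H,S,V=cv2.split(cv2.cvtColor(im,cv2.COLOR_BGR2HSV))
def blob(m,x0,x1,y0,y1):
    m=m.astype(np.uint8).copy();k=np.zeros_like(m);k[y0:y1,x0:x1]=m[y0:y1,x0:x1]
    n,l,s,ce=cv2.connectedComponentsWithStats(k);i=1+s[1:,4].argmax();return ce[i],s[i],(l==i).astype(np.uint8)
_,s,m=blob((H>100)&(H<130)&(S>140),200,330,90,240)
r=cv2.minAreaRect(cv2.findNonZero(m));print(r)
P=np.array([onz(c,*p,.012) for p in cv2.boxPoints(r)]);print(P.round(4),P.mean(0))
w,s,_=blob((H>15)&(H<25)&(S>100),245,290,195,220);W=onz(c,*w,.017);print('weight',w,s,W)
ha,s,_=blob((H<13)&(S>150)&(V>150),250,290,160,197);Hd=onz(c,*ha,.075);print('handle',ha,s,Hd)
ci=cv2.HoughCircles(cv2.cvtColor(im[95:165,230:305],cv2.COLOR_BGR2GRAY),cv2.HOUGH_GRADIENT,1,20,param1=100,param2=12,minRadius=8,maxRadius=22)
print(ci);B=onz(c,267,130.5,.0175);print('ball',B)
d=B-W;print('axis',np.degrees(np.arctan2(d[1],d[0])),np.linalg.norm(d))
x=np.array(c['o']['eef_rot'])[:2,0];print('toolyaw',np.degrees(np.arctan2(x[1],x[0])))
for i in range(4):
    e=P[(i+1)%4]-P[i];print(np.degrees(np.arctan2(e[1],e[0])),np.linalg.norm(e))
```

```text
((266.5560302734375, 166.53536987304688), (64.75601196289062, 116.19727325439453), 1.3019527196884155)
[[ 0.386  -0.0839  0.012 ]
 [ 0.5047 -0.1723  0.012 ]
 [ 0.4596 -0.2349  0.012 ]
 [ 0.3352 -0.1541  0.012 ]] [ 0.42137554 -0.16130771  0.012     ]
weight [264.55151515 206.22424242] [255 196  21  21 330] [ 0.38412085 -0.13321036  0.017     ]Traceback (most recent call last):
  File "<stdin>", line 10, in <module>
  File "<stdin>", line 5, in blob
ValueError: attempt to get argmax of an empty sequence
```

Run:
```python
from h import *
c=snap('wrist');im=c['color'];H,S,V=cv2.split(cv2.cvtColor(im,cv2.COLOR_BGR2HSV))
m=((H<13)&(S>120)&(V>60)).astype(np.uint8);k=np.zeros_like(m);k[155:198,250:290]=m[155:198,250:290]
print(V[178:184,264:272].mean(),V[160:164,264:272].mean());
r=cv2.minAreaRect(cv2.findNonZero(k));print(r)
t=((H<13)&(S>120)&(V>120)).astype(np.uint8);k=np.zeros_like(t);k[155:198,250:290]=t[155:198,250:290]
p=cv2.findNonZero(k)
if p is not None: p=p[:,0].mean(0);print('top',p,onz(c,*p,.075))
print('top by eye',onz(c,268,180,.075))
w=((S<60)&(V>110)).astype(np.uint8);k=np.zeros_like(w);k[105:155,242:294]=w[105:155,242:294]
k=cv2.morphologyEx(k,cv2.MORPH_OPEN,np.ones((3,3)))
p=cv2.minEnclosingCircle(cv2.findNonZero(k));R=onz(c,*p[0],.009);print('ring',p,R)
W=np.array([.38412,-.13321]);d=R[:2]-W;print(np.degrees(np.arctan2(d[1],d[0])),np.hypot(*d),'toolyaw',np.degrees(np.arctan2(*np.array(c['o']['eef_rot'])[1::-1,0])))
```

```text
135.0 71.6875
((268.5, 176.0), (15.0, 34.0), 0.0)
top [270.72727273 178.15151515] [ 0.4229849  -0.16323644  0.075     ]
top by eye [ 0.42295238 -0.15982066  0.075     ]
ring ((274.2200012207031, 123.77999877929688), 26.559032440185547) [ 0.46280672 -0.20026962  0.009     ]
-40.438816997786645 0.10338565508829653 toolyaw -34.49899150230712
```

```bash
python3 -m handwheel '[{"jaw":1,"slide":[-0.004,-0.02,-0.03],"turn":-1},{"jaw":1,"slide":[-0.004,-0.02,-0.08],"turn":-1},{"jaw":1,"slide":[-0.004,-0.02,-0.10],"turn":-1},{"jaw":1,"slide":[-0.004,-0.02,-0.10],"turn":-1}]'
python3 - <<'E'
from h import *
c=snap('wrist','w6.png');b=snap('top')
o=c['o'];print(o['ee_pos']);
for X in [(.4225,-.161,.075)]:print(proj(c,X))
cv2.imwrite('pics/w6c.png',c['color'][60:330,130:400])
E
```

```text
time: 9.52
ee_pos: [0.4213, -0.1598, 0.1297]
eef_rot: [[0.814, -0.581, -0.004], [-0.581, -0.814, 0.003], [-0.004, -0.0, -1.0]]
force: [-0.2, 0.3, 0.5]
width: 0.0853
grip_force: 0.0
[ 0.42133908 -0.15981272  0.12968984]
(np.float64(250.90143231451145), np.float64(219.99303495916243))
```

View pics/w6c.png

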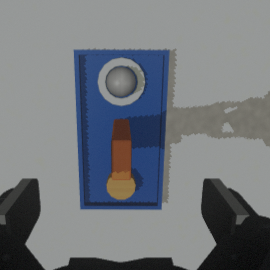

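The crop shows the handle top at (121,160), which is (251,220) in full, exactly as predicted. The tray edges are symmetric, so the yaw is aligned. Descending and gripping.

```bash
python3 -m handwheel '[{"jaw":1,"slide":[0.001,-0.001,-0.04],"turn":0},{"jaw":1,"slide":[0.001,-0.001,-0.07],"turn":0},{"jaw":1,"slide":[0.001,-0.001,-0.077],"turn":0},{"jaw":0.5,"slide":[0.001,-0.001,-0.077],"turn":0},{"jaw":0.2,"slide":[0.001,-0.001,-0.077],"turn":0}]' 60
python3 -m handwheel '[{"jaw":0.1,"slide":[0,0,0],"turn":0},{"jaw":0,"slide":[0,0,0],"turn":0},{"jaw":0,"slide":[0,0,0],"turn":0},{"jaw":0,"slide":[0,0,0],"turn":0},{"jaw":0,"slide":[0,0,0],"turn":0}]' 80
python3 -m handwheel '[{"jaw":0,"slide":[0,0,0.003],"turn":0},{"jaw":0,"slide":[0,0,0.008],"turn":0},{"jaw":0,"slide":[0,0,0.014],"turn":0},{"jaw":0,"slide":[0,0,0.018],"turn":0},{"jaw":0,"slide":[0,0,0.02],"turn":0}]' 80
python3 - <<'E'
from h import *
b=snap('side');cv2.imwrite('pics/s7.png',cv2.resize(b['color'][140:220,290:390],None,fx=4,fy=4,interpolation=cv2.INTER_CUBIC))
print(get_obs()['wrist_torque'])
E
```

```text
time: 10.25
ee_pos: [0.4245, -0.1629, 0.0559]
eef_rot: [[0.813, -0.582, 0.002], [-0.582, -0.813, -0.002], [0.003, 0.0, -1.0]]
force: [0.5, -0.3, -0.5]
width: 0.0515
grip_force: 0.0
time: 10.88
ee_pos: [0.4238, -0.1624, 0.0551]
eef_rot: [[0.813, -0.582, 0.001], [-0.582, -0.813, -0.001], [0.001, 0.0, -1.0]]
force: [-0.9, 1.2, 6.4]
width: 0.0132
grip_force: 77.9
time: 11.5
ee_pos: [0.4234, -0.1622, 0.0747]
eef_rot: [[0.813, -0.582, 0.0], [-0.582, -0.813, -0.0], [0.001, -0.0, -1.0]]
force: [0.6, 0.3, -3.3]
width: 0.0133
grip_force: 77.9
[-0.04008783 -0.02973127  0.01993899]
```

View pics/s7.png

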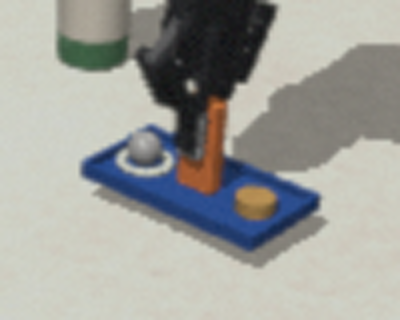

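Handled: the tray is lifted level by the orange handle, with the ball at (145,147) in its white ring. I'm raising it gently.

```bash
python3 -m handwheel '[{"jaw":0,"slide":[0,0,0.006],"turn":0},{"jaw":0,"slide":[0,0,0.02],"turn":0},{"jaw":0,"slide":[0,0,0.04],"turn":0},{"jaw":0,"slide":[0,0,0.056],"turn":0},{"jaw":0,"slide":[0,0,0.062],"turn":0}]'
python3 -m handwheel '[{"jaw":0,"slide":[0,0,0.006],"turn":0},{"jaw":0,"slide":[0,0,0.02],"turn":0},{"jaw":0,"slide":[0,0,0.04],"turn":0},{"jaw":0,"slide":[0,0,0.052],"turn":0},{"jaw":0,"slide":[0,0,0.058],"turn":0}]'
python3 - <<'E'
from h import *
c=snap('wrist','w8.png');im=c['color'];o=c['o'];p=np.array(o['ee_pos']);Rw=np.array(o['eef_rot'])
print(p)
zu=p[2]-.0551
q=proj(c,p+Rw@[.048,0,0]*np.array([1,1,0])+[0,0,zu+.0175-p[2]]);print('pred ball',q)
H,S,V=cv2.split(cv2.cvtColor(im,cv2.COLOR_BGR2HSV))
m=((H>100)&(H<130)&(S>140)).astype(np.uint8);x,y=map(int,q)
# non-blue hole (ring+ball) in blue near prediction
hole=(1-m);k=np.zeros_like(hole);r=45;k[y-r:y+r,x-r:x+r]=hole[y-r:y+r,x-r:x+r]
k=cv2.morphologyEx(k,cv2.MORPH_OPEN,np.ones((5,5)))
n,l,s,ce=cv2.connectedComponentsWithStats(k)
for i in range(1,n):
    if s[i,4]>100:
        X=onz(c,*ce[i],zu+.009);print(s[i],ce[i],X,'tool frame',(Rw.T@(X-p)).round(4))
E
```

```text
time: 12.18
ee_pos: [0.424, -0.1626, 0.138]
eef_rot: [[0.813, -0.582, 0.002], [-0.582, -0.813, -0.002], [0.003, 0.0, -1.0]]
force: [0.8, 0.3, -3.9]
width: 0.0136
grip_force: 78.1
time: 12.8
ee_pos: [0.4235, -0.1623, 0.1952]
eef_rot: [[0.813, -0.582, 0.001], [-0.582, -0.813, -0.001], [0.001, -0.0, -1.0]]
force: [-0.3, 0.3, -4.0]
width: 0.013
grip_force: 78.0
[ 0.42352472 -0.16227403  0.19515869]
pred ball (np.float64(250.57028341888054), np.float64(155.65523691745608))
[ 216  123   69   69 3657] [250.21575062 156.85288488] [ 0.46121809 -0.18901702  0.14905869] tool frame [ 0.0462 -0.0002  0.0461]
```

```bash
python3 -m handwheel '[{"jaw":0,"slide":[0.004,0.0015,0],"turn":0},{"jaw":0,"slide":[0.012,0.0045,0],"turn":0},{"jaw":0,"slide":[0.024,0.009,0],"turn":0},{"jaw":0,"slide":[0.038,0.014,0],"turn":0},{"jaw":0,"slide":[0.052,0.02,0],"turn":0}]'
python3 -m handwheel '[{"jaw":0,"slide":[0.012,0.004,0],"turn":0},{"jaw":0,"slide":[0.021,0.007,0],"turn":0},{"jaw":0,"slide":[0.026,0.009,0],"turn":0},{"jaw":0,"slide":[0.028,0.01,0],"turn":0},{"jaw":0,"slide":[0.028,0.01,0],"turn":0}]'
python3 - <<'E'
from h import *
c=snap('wrist','w9.png');a=snap('top','t9.png');b=snap('side','s9.png')
o=c['o'];print(o['ee_pos'])
M=np.array([.646,-.121,.08])
for n,k in(('wrist',c),('top',a),('side',b)):
    u,v=proj(k,M);im=k['color'];H,S,V=cv2.split(cv2.cvtColor(im,cv2.COLOR_BGR2HSV))
    m=((H>10)&(H<30)&(S>90)&(V>50)).astype(np.uint8);print(n,(round(u,1),round(v,1)))
    cn,l,s,ce=cv2.connectedComponentsWithStats(m)
    for i in range(1,cn):
        if s[i,4]>30 and np.hypot(*(ce[i]-[u,v]))<90: print(s[i],ce[i].round(1),onz(k,*ce[i],.08).round(4))
E
```

```text
time: 13.48
ee_pos: [0.4765, -0.1416, 0.1942]
eef_rot: [[0.813, -0.582, -0.0], [-0.582, -0.813, 0.0], [-0.0, -0.0, -1.0]]
force: [-0.5, 0.1, -3.8]
width: 0.0129
grip_force: 78.0
time: 14.1
ee_pos: [0.5032, -0.1321, 0.1943]
eef_rot: [[0.813, -0.582, -0.0], [-0.582, -0.813, 0.0], [-0.0, 0.0, -1.0]]
force: [0.7, 0.7, -3.9]
width: 0.0129
grip_force: 78.0
[ 0.50317714 -0.1321339   0.1943427 ]
wrist (np.float64(133.8), np.float64(65.1))
[ 105   35   73   65 3395] [140.1  68.4] [ 0.6413 -0.1234  0.08  ]
top (np.float64(312.6), np.float64(191.4))
[274 141  12  12 102] [279.4 146.8] [ 0.7718 -0.0291  0.08  ]
[304 184  18  19 232] [312.3 193.4] [ 0.6404 -0.1201  0.08  ]
[306 253  10  11  73] [311.1 258.6] [ 0.463  -0.1156  0.08  ]
side (np.float64(258.9), np.float64(169.1))
[308 126  12  26 141] [314.4 140. ] [ 0.5085 -0.3397  0.08  ]
[322 151  10   8  65] [326.3 154. ] [ 0.4665 -0.2444  0.08  ]
[251 167  16  23 309] [258.4 177.9] [ 0.6383 -0.071   0.08  ]
[197 189  12   6  54] [202.6 191.7] [0.7664 0.0223 0.08  ]
[191 195  25  10 124] [203.1 200.3] [0.7532 0.0625 0.08  ]
[193 205  24  10 118] [204.3 210.3] [0.7375 0.1061 0.08  ]
```

Run:
```python
from h import *
from scipy.optimize import least_squares
c=snap('wrist');b=snap('side');a=snap('top');th=np.linspace(0,6.283,73)
for k,n,obs,zs in((c,'w',(105,35),(.08,)),(b,'s',(251,167,267),(.08,)),(a,'t',(304,184),(.08,))):
    def E(xy):
        P=np.array([proj(k,(xy[0]+.023*np.cos(t),xy[1]+.023*np.sin(t),.08)) for t in th])
        l,t,r=P[:,0].min(),P[:,1].min(),P[:,0].max()
        # pixel edges: bbox left u -> edge at u-0.5
        return [l-(obs[0]-.5),t-(obs[1]-.5)]
    s=least_squares(E,(.645,-.121),x_scale=.01);print(n,s.x.round(4),s.cost,E(s.x))
```

```text
w [ 0.6448 -0.1203] 1.6155871338926322e-27 [np.float64(0.0), np.float64(-5.684341886080802e-14)]
s [ 0.645  -0.1138] 0.0 [np.float64(0.0), np.float64(0.0)]
t [ 0.6452 -0.1191] 4.0389678347315804e-28 [np.float64(0.0), np.float64(-2.842170943040401e-14)]
```

```bash
python3 -m handwheel '[{"jaw":0,"slide":[0.004,0.0015,0],"turn":0},{"jaw":0,"slide":[0.012,0.0045,0],"turn":0},{"jaw":0,"slide":[0.024,0.009,0],"turn":0},{"jaw":0,"slide":[0.038,0.014,0],"turn":0},{"jaw":0,"slide":[0.052,0.019,0],"turn":0}]'
python3 -m handwheel '[{"jaw":0,"slide":[0.014,0.005,0],"turn":0},{"jaw":0,"slide":[0.028,0.01,-0.001],"turn":0},{"jaw":0,"slide":[0.04,0.0145,-0.003],"turn":0},{"jaw":0,"slide":[0.048,0.0175,-0.006],"turn":0},{"jaw":0,"slide":[0.052,0.0195,-0.009],"turn":0}]'
python3 -m handwheel '[{"jaw":0,"slide":[0,0,0],"turn":0},{"jaw":0,"slide":[0,0,0],"turn":0},{"jaw":0,"slide":[0,0,0],"turn":0},{"jaw":0,"slide":[0,0,0],"turn":0}]'
python3 - <<'E'
from h import *
c=snap('wrist','w10.png');im=c['color'];o=c['o'];p=np.array(o['ee_pos']);Rw=np.array(o['eef_rot'])
print(p,np.abs(o['dq']).max())
zu=p[2]-.0551
q=proj(c,p+Rw@[.0462,0,0]+[0,0,zu+.0175-p[2]])
H,S,V=cv2.split(cv2.cvtColor(im,cv2.COLOR_BGR2HSV))
hole=1-((H>100)&(H<130)&(S>140)).astype(np.uint8);k=np.zeros_like(hole);x,y=map(int,q);r=45;k[y-r:y+r,x-r:x+r]=hole[y-r:y+r,x-r:x+r]
k=cv2.morphologyEx(k,cv2.MORPH_OPEN,np.ones((5,5)))
n,l,s,ce=cv2.connectedComponentsWithStats(k)
for i in range(1,n):
    if s[i,4]>1000: X=onz(c,*ce[i],zu+.009);print('pocket',s[i],ce[i],X)
g=((V<150)&(S<60)&(k>0)).astype(np.uint8);pp=cv2.findNonZero(g);print('ball px',len(pp),pp[:,0].mean(0),onz(c,*pp[:,0].mean(0),zu+.0175))
b=snap('side','s10.png');H,S,V=cv2.split(cv2.cvtColor(b['color'],cv2.COLOR_BGR2HSV))
m=((H>100)&(H<130)&(S>140)).astype(np.uint8);m[:120]=0;m[230:]=0;m[:,:200]=0;m[:,340:]=0
print('blue side',cv2.boundingRect(m),[tuple(np.round(proj(b,p+Rw@np.array([sx*.075,sy*.04,0])+[0,0,zu-p[2]]),1)) for sx in(-1,1) for sy in(-1,1)])
E
```

```text
time: 15.02
ee_pos: [0.5565, -0.1126, 0.1943]
eef_rot: [[0.813, -0.582, 0.0], [-0.582, -0.813, 0.0], [0.0, -0.0, -1.0]]
force: [0.0, -0.3, -2.5]
width: 0.013
grip_force: 78.0
time: 15.65
ee_pos: [0.6076, -0.0934, 0.1849]
eef_rot: [[0.813, -0.582, -0.0], [-0.582, -0.813, 0.0], [-0.0, 0.0, -1.0]]
force: [0.2, 0.6, -3.7]
width: 0.0132
grip_force: 78.0
time: 16.15
ee_pos: [0.6072, -0.0938, 0.1856]
eef_rot: [[0.813, -0.582, 0.0], [-0.582, -0.813, -0.0], [0.0, -0.0, -1.0]]
force: [-0.1, -0.4, -3.0]
width: 0.0135
grip_force: 78.0
[ 0.60721789 -0.09376381  0.18556101] 0.0034404111824778323
pocket [ 217  123   68   69 3644] [250.26399561 156.91410538] [ 0.64483287 -0.12050128  0.13946101]
ball px 1508 [256.03448276 157.1372679 ] [ 0.64367538 -0.12378493  0.14796101]
blue side (243, 149, 59, 23) [(np.float64(281.2), np.float64(172.4)), (np.float64(302.3), np.float64(162.0)), (np.float64(241.1), np.float64(154.2)), (np.float64(262.1), np.float64(145.3))]
```

```bash
python3 -c "
from h import *
print(sign_off())"
```

```text
the job is handed in; nothing more can be done
None
```

The lid is seated on the pot and let go. The gripper is still holding the tray level and still, with the ball in its pocket centred over the valve mouth (within about 1 mm by my last measurement) and the underside about 5 cm above it; the job was handed in at about 16 s.

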